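# Nest the set of wooden organiser boxes

### The arm

A 6-joint arm with a two-finger parallel gripper is mounted at the origin on a cart in front of the work surface, level with it; the furniture and walls round the work are solid. World frame = base frame: x ahead of the robot, y to its left, z up, the work surface at z = 0. Lengths are in m, angles in rad, forces in N, time in s.
With the tool pointing down it reaches from about 0.375 to 0.925 m from the base axis. Payload 5.7 kg.
Tool frame: the origin (TCP) lies midway between the tips of the shut fingers; the grasp point (between the pads) lies 19 mm behind it; z points along the fingers, y is the line along which they close (so a half turn about z gives the same grasp; the last joint's range is limited). The gripper opens to 88 mm and grips with 3 to 60 N. Pads are 20 mm wide; open, the fingers measure 115 mm over their backs; the gripper's body (75 mm by 178 mm) begins 61 mm behind the grasp point.
Start: joints at [-1.369, 0.359, 1.51, -0, 1.272, -0.115], TCP at [0.187, -0.57, 0.223] pointing down, gripper open.
Joint ranges: [-2.97, 2.97], [-1.01, 2.36], [0.21, 2.38], [-0.96, 4.11], [0.2, 2.71], [-2.98, 2.98]. Speed limits (rad/s): [2.39, 2.39, 3.14, 3.14, 3.14, 3.14].

### API

Orientations are given as a unit quaternion [x, y, z, w].
In Python, from bench import move_ptp, servo_line, goto_joints, move_gripper, sleep, inverse_kinematics, capture, PlanningError, close_job, spot_in, silhouettes, current_clock, current_joint_pos, current_qvel, current_joint_torque, current_position, current_orientation, current_force, current_torque, current_finger_gap, current_grip_force gives the robot as it stands. Calls block until the motion is done:
- move_ptp(position, orientation): joint-space move of the TCP to a pose.
- servo_line(position, orientation=None, rate=0.15, contact_N=None): straight line of the TCP; orientation=None keeps the orientation; rate is the mean speed in m/s. With contact_N (N) it stops when the force on the tool has changed by that much, and returns True; else False.
- goto_joints(angles): joint-space move.
- move_gripper(opening): finger opening in m; the grip force is fixed at half the most; returns when the fingers have stopped.
- sleep(seconds).
- inverse_kinematics(position, orientation): joint angles nearest the present ones, or None.
- capture(name): name is "scene" or "top" or "wrist"; returns a dict with "image" (384x512x3 uint8, blue, green, red), "range_z" (384x512 float32, m along the optical axis (not along the pixel's ray), 0 where there is no reading), "intrinsics" (3x3 intrinsics, pixels), "R" (3x3) and "t" (3): a world point X has camera coordinates R X + t. Camera axes: x right, y down, z forward; pixel columns grow to the right and rows downward; lengths in m; the calibration is good to about 2 mm. The wrist camera is an equidistant fisheye: a pixel r from the principal point sees the ray r / f radians off the axis. A picture is of the moment at which its call begins.
A pose or a line that the arm cannot do raises PlanningError and nothing moves.
- close_job(): hands the job in; it is judged then, once.
Trained networks look in the newest picture that a camera, given by its name, has taken for a name from the list of things; names that differ only in an ending like _2 or _b are one class to them, and where a whole thing is asked for, a point or a joint stands for the part that bears it (a point fixed in the world has none). Each returns a list of dicts, best first, with "conf" (0 to 1); they miss things now and then, are a little off and sometimes report something else, mostly with a low value. They report only what shows in the picture. A call takes as long as a camera call.
- spot_in(camera, query): "xy" ([column, row] in pixels, amid what is visible of it).
- silhouettes(camera, query): "region" (384x512 bool, what is visible of it) and "xy" ([column, row] in pixels, amid what is visible of it).
Readings, each from a call of its own:
- current_clock(): time.
- current_joint_pos(): joint angles.
- current_qvel(): joint speeds.
- current_joint_torque(): joint torques, N m.
- current_position(): TCP position.
- current_orientation(): TCP orientation.
- current_force(): force on the tool from outside, world axes, zero at the start.
- current_torque(): the same for the moment, N m.
- current_finger_gap(): finger opening in m.
- current_grip_force(): force on a finger pad.
Only numpy, scipy, OpenCV 4.12 (cv2) and the standard library are available. Lean on these libraries where they do the work, as an engineer would, in place of code of your own. Each camera call takes 0.05 s, during which the arm holds its last target. There are 200 camera calls.

### The job

Nest the three open wooden organiser boxes, working from the largest: leave the large low box where it stands, set the medium box down inside it, then set the tall small box inside the medium one. Each should stand upright and flat on the floor of the next. Do not shove the tape roll, the single ink pad or the pocket stamp about.

Things in the scene. Friction and masses are not known exactly. Their poses are not given: they have to be found in the camera images.
- large_box: Open light-wood box, widest and lowest of three: 130 x 114 mm outside, 45 mm high; inside 114 x 98 mm. Walls and floor 8 mm thick; brass label frame on the -x end. Origin: centre of underside; x along the long side, y short side, z up. Loose, 0.5 kg.
- medium_box: Open light-wood box, middle of three: 100 x 84 mm outside, 62 mm high; inside 84 x 68 mm. Walls and floor 8 mm thick; brass label frame on the -x end. Origin: centre of underside; x along the long side, y short side, z up. Loose, 0.16 kg. Fits the large box with 7 mm spare all round, long side along long side, its rim then 25 mm above the large one's. Can be pinched by one wall from above.
- small_box: Open light-wood box, narrowest and tallest of three: 70 x 54 mm outside, 78 mm high; inside 54 x 38 mm. Walls and floor 8 mm thick; brass label frame on the -x end. Origin: centre of underside; x along the long side, y short side, z up. Loose, 0.1 kg. Fits the medium box with 7 mm spare all round, long side along long side, its rim then 24 mm above the medium one's. Can be pinched by one wall from above.
- tape_roll: Bystander: round roll of paper tape, 51 mm across, 18 mm high, lying flat on the table at the right, beside a stack of two black ink pads. Origin: centre of its underside; z up.
- ink_pad: Bystander: flat closed black ink pad, 69 x 76 x 20 mm, lying singly on the table just behind the three upright sticker racks, which are up to 130 mm high. Origin: centre of its underside; z up.
- pocket_stamp: Bystander: small black stamp standing upright, 23 x 23 x 68 mm, on the table behind the sticker racks, beside the ink pad. Origin: centre of its underside; z up.

How it is judged:
By the outcome, as a careful person would: the job done as asked, in the order asked, and still so for the second after the job is handed in, with the robot touching nothing.
It also fails if it takes over 62 s, if anything falls off the work surface, if the arm or the gripper's body presses on something with over 40 N, if the wrist force passes 120 N, or if a joint passes its speed limit or range.

## Working session

There is one attempt and no reset: what is moved stays moved. The work goes in short steps, each a Python script; the robot and the scene stay as the last script left them, time stands still between calls to the robot, and variables do not carry over. Pictures are saved under pics/ and viewed, at most 10 in all, crops included, and the job is handed in when it is done.

```bash
mkdir -p pics; ls; cat > h.py <<'E'
import numpy as np, cv2
from bench import *
def pts(c, mask):
    v,u=np.nonzero(mask&(c["range_z"]>0)); z=c["range_z"][v,u]; K=c["intrinsics"]
    p=np.stack([(u-K[0,2])/K[0,0]*z,(v-K[1,2])/K[1,1]*z,z],1)
    return (p-c["t"])@np.asarray(c["R"])
E
python3 - <<'E'
from h import *
ims=[]
for cam in ["top","scene"]:
    c=capture(cam); im=c["image"].copy(); cv2.imwrite(f"pics/{cam}0.png",cv2.resize(im,(800,600)))
    print(cam,c["intrinsics"].tolist(),(-np.asarray(c["R"]).T@c["t"]).round(3))
    for n in ["large_box","medium_box","small_box","tape_roll","ink_pad","pocket_stamp"]:
        for s in silhouettes(cam,n)[:2]:
            p=pts(c,s["region"])
            if len(p)<5: continue
            zt=np.percentile(p[:,2],97); q=p[p[:,2]>zt-.012]
            r=cv2.minAreaRect(q[:,:2].astype(np.float32)*1000)
            print(n,round(s["conf"],2),np.round(s["xy"]),len(p),"ztop",zt.round(3),"rect",np.round(r[0],1),np.round(r[1],1),round(r[2],1))
print(current_clock())
E
```

```text
pics
top [[405.78187134805285, 0.0, 258.7469157931268], [0.0, 405.78187134805285, 186.81151490425503], [0.0, 0.0, 1.0]] [0.41  0.126 0.921]
large_box 0.81 [374. 216.] 3467 ztop 0.047 rect [ 443.1 -110.5] [129.9 115.1] 10.6
medium_box 0.86 [162. 233.] 2216 ztop 0.063 rect [414.7 343. ] [ 84.8 100.1] 70.1
small_box 0.97 [162. 160.] 1206 ztop 0.079 rect [571.4 347. ] [70.6 54.5] 11.8
tape_roll 0.56 [323. 130.] 391 ztop 0.022 rect [629.1 -16.7] [46.4 47.6] 60.3
scene [[418.0274685817501, 0.0, 251.94403253190916], [0.0, 418.0274685817501, 188.75569534865397], [0.0, 0.0, 1.0]] [0.136 0.871 0.571]
large_box 0.81 [318. 164.] 815 ztop 0.048 rect [429.6 -39.2] [129.3 252.6] 10.2
medium_box 0.6 [248. 273.] 3262 ztop 0.064 rect [413.8 344.3] [ 86.6 102.2] 69.7
small_box 0.59 [176. 248.] 1937 ztop 0.08 rect [570.5 348.4] [70.3 56.5] 12.1
tape_roll 0.58 [239. 173.] 183 ztop 0.023 rect [598.6  14.6] [ 49.7 139.8] 45.8
ink_pad 0.68 [221. 212.] 626 ztop 0.023 rect [584.3 159.2] [74.8 66.3] 89.4
0.7
```

View pics/top0.png

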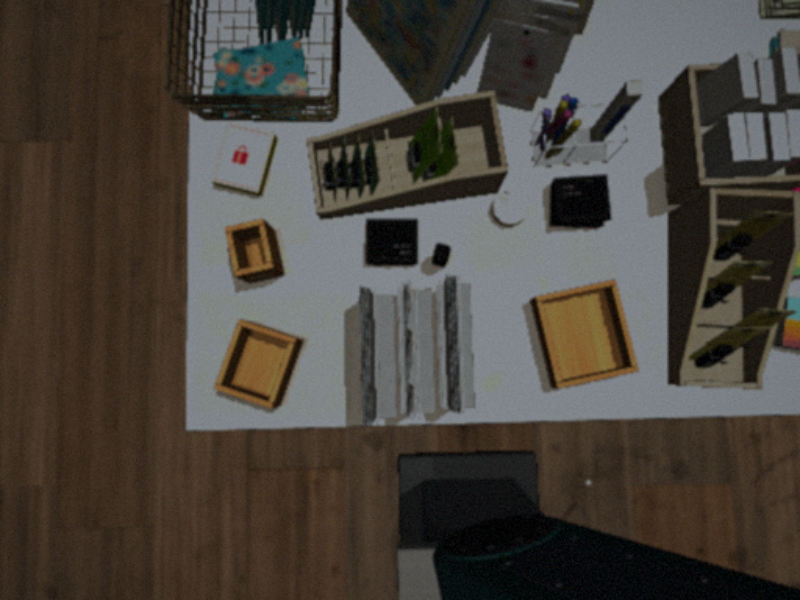

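View pics/scene0.png

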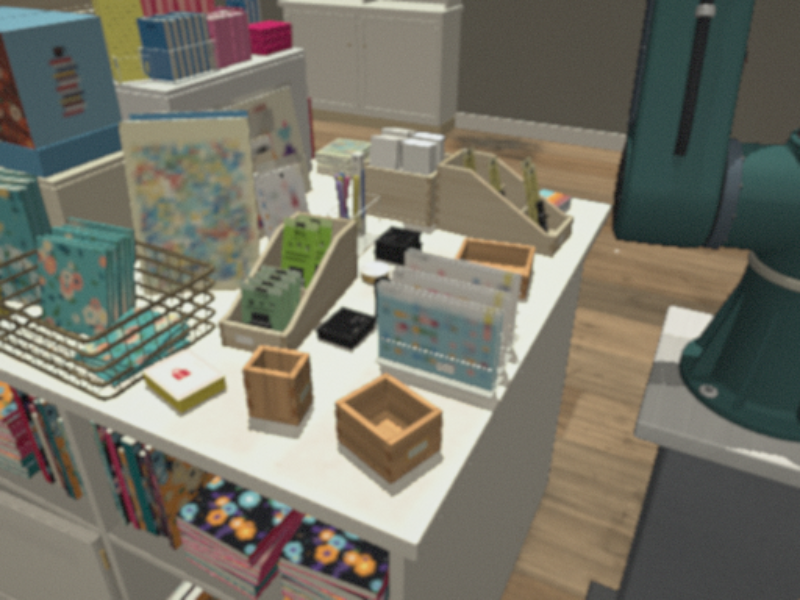

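The pictures agree with the networks. In the top view the medium box is at (260,363), the small box at (253,250) and the large box at (585,333). I'll pinch the end walls, so the gripper stays clear of the racks between them.

```bash
cat >> h.py <<'E'
from scipy.spatial.transform import Rotation as Ro
def quat(deg):  # tool down, y along heading deg
    a=np.radians(deg); y=np.array([np.cos(a),np.sin(a),0]); z=np.array([0,0,-1.])
    return Ro.from_matrix(np.stack([np.cross(y,z),y,z],1)).as_quat()
def off(c,deg,d): a=np.radians(deg); return np.array(c)+d*np.array([np.cos(a),np.sin(a)])
def P(xy,z): return [float(xy[0]),float(xy[1]),z]
L,La=(.4431,-.1105),10.6
M,Ma=(.4147,.3430),-19.9
S,Sa=(.5714,.3470),11.8
E
python3 - <<'E'
from h import *
for nm,c,a,d in (("M",M,Ma,.046),("S",S,Sa,-.031)):
  for f in (0,180):
    for cc,aa,z in ((c,a,.04),(c,a,.3),(L,La,.05),(L,La,.3)):
      q=inverse_kinematics(P(off(cc,aa,d),z),quat(aa+f)); print(nm,f,z,None if q is None else np.round(q,2))
E
```

```text
M 0 0.04 [ 0.5   0.53  1.77 -0.    0.84  0.85]
M 0 0.3 [ 0.5   0.24  1.48 -0.    1.41  0.85]
M 0 0.05 [-0.34  0.45  1.9  -0.    0.79 -0.53]
M 0 0.3 [-0.34  0.15  1.61 -0.    1.39 -0.53]
M 180 0.04 [ 0.5   0.53  1.77 -0.    0.84 -2.3 ]
M 180 0.3 [ 0.5   0.24  1.48 -0.    1.41 -2.3 ]
M 180 0.05 [-0.34  0.45  1.9  -0.    0.79  2.61]
M 180 0.3 [-0.34  0.15  1.61 -0.    1.39  2.61]
S 0 0.04 [ 0.45  0.61  1.59 -0.    0.94  0.25]
S 0 0.3 [ 0.45  0.36  1.31 -0.    1.47  0.25]
S 0 0.05 [-0.44  0.38  2.05 -0.    0.71 -0.62]
S 0 0.3 [-0.44  0.03  1.74 -0.    1.37 -0.62]
S 180 0.04 [ 0.45  0.61  1.59 -0.    0.94 -2.89]
S 180 0.3 [ 0.45  0.36  1.31 -0.    1.47 -2.89]
S 180 0.05 [-0.44  0.38  2.05 -0.    0.71  2.52]
S 180 0.3 [-0.44  0.03  1.74 -0.    1.37  2.52]
```

```bash
python3 - <<'E'
from h import *
move_gripper(.05)
p=current_position(); servo_line([p[0],p[1],.33],rate=.25)
w=off(M,Ma,.046); q=quat(Ma)
move_ptp(P(w,.3),q)
servo_line(P(w,.10),rate=.25)
print("contact",servo_line(P(w,.041),rate=.08,contact_N=8),current_position())
move_gripper(0); print("gap",current_finger_gap(),current_grip_force())
servo_line(P(w,.10),rate=.1); servo_line(P(w,.30),rate=.25)
print("gap",current_finger_gap())
move_ptp(P(off(L,La,.046),.30),quat(La))
servo_line(P(off(L,La,.046),.16),rate=.2)
for cam in("top","scene"):
    c=capture(cam); cv2.imwrite(f"pics/{cam}1.png",cv2.resize(c["image"],(800,600)))
    for n in("large_box","medium_box"):
        for s in silhouettes(cam,n)[:1]:
            p=pts(c,s["region"]); zt=np.percentile(p[:,2],97); k=p[p[:,2]>zt-.012]
            r=cv2.minAreaRect(k[:,:2].astype(np.float32)*1000); print(cam,n,round(s["conf"],2),zt.round(3),np.round(r[0],1),np.round(r[1],1),round(r[2],1))
print(current_clock(),current_position())
E
```

```text
contact False [0.45828162 0.32751315 0.04126907]
gap 0.007767382858990864 30.000218152999878
gap 0.007728369814133582
top large_box 0.71 0.047 [ 442.2 -106.3] [130.3 106.4] 10.8
top medium_box 0.71 0.183 [ 444.6 -108.4] [97.7 81.7] 10.8
scene large_box 0.93 0.048 [430.8 -49.2] [128.8 237.8] 10.7
scene medium_box 0.88 0.185 [ 442.9 -107.9] [98.5 90.5] 9.0
12.2917 [ 0.48888614 -0.10220878  0.16084645]
```

View pics/scene1.png

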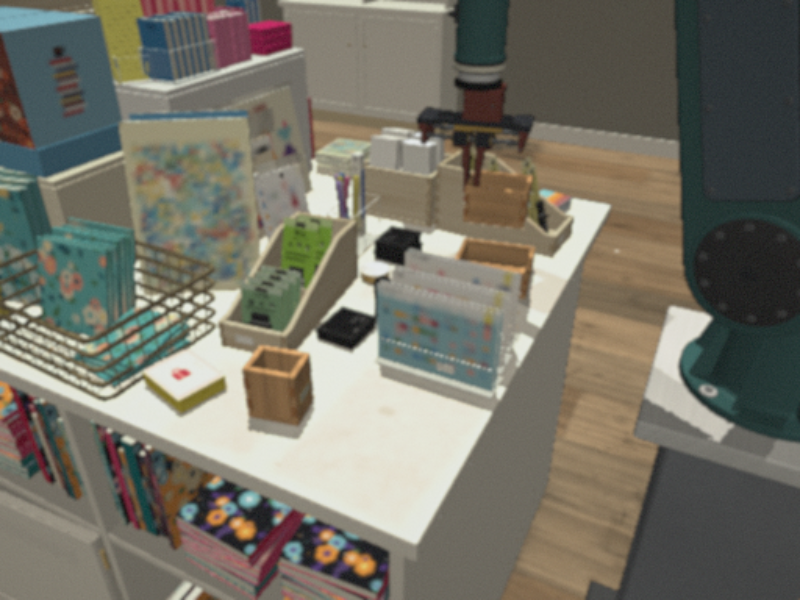

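View pics/top1.png

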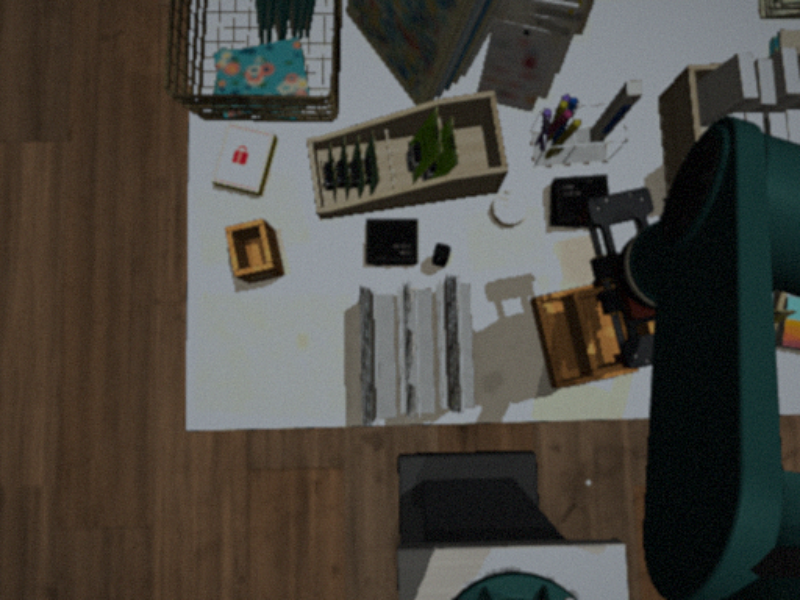

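The medium box (scene ~(497,197)) hangs level and aligned, within about 2 mm of the large box (scene ~(495,260)). The gripper is clear of the pad stack. I'm lowering it now.

```bash
python3 - <<'E'
from h import *
t=off(L,La,.046)+[-.001,-.001]
servo_line(P(t,.075),rate=.15)
print("contact",servo_line(P(t,.047),rate=.04,contact_N=4),current_position(),current_force())
move_gripper(.03)
servo_line(P(t,.30),rate=.25)
w=off(S,Sa,-.031); q=quat(Sa)
move_ptp(P(w,.30),q)
for cam in ["top"]:
    c=capture(cam); cv2.imwrite("pics/top2.png",cv2.resize(c["image"][130:280,300:450],(600,600)))
    for n in("large_box","medium_box","small_box"):
        for s in silhouettes(cam,n)[:1]:
            p=pts(c,s["region"]); zt=np.percentile(p[:,2],97); k=p[p[:,2]>zt-.012]
            r=cv2.minAreaRect(k[:,:2].astype(np.float32)*1000); print(n,round(s["conf"],2),zt.round(3),np.round(r[0],1),np.round(r[1],1),round(r[2],1))
print(current_clock())
E
```

```text
contact True [ 0.48698796 -0.10293239  0.04882224] [ 0.047581   -0.10719958  3.31039919]
large_box 0.92 0.048 [ 443.1 -110.6] [130.1 115.1] 10.5
medium_box 0.68 0.072 [ 442.7 -110.8] [99.2 84.3] 10.5
small_box 0.9 0.08 [571.7 347.1] [71.  54.2] 11.3
17.1917
```

View pics/top2.png

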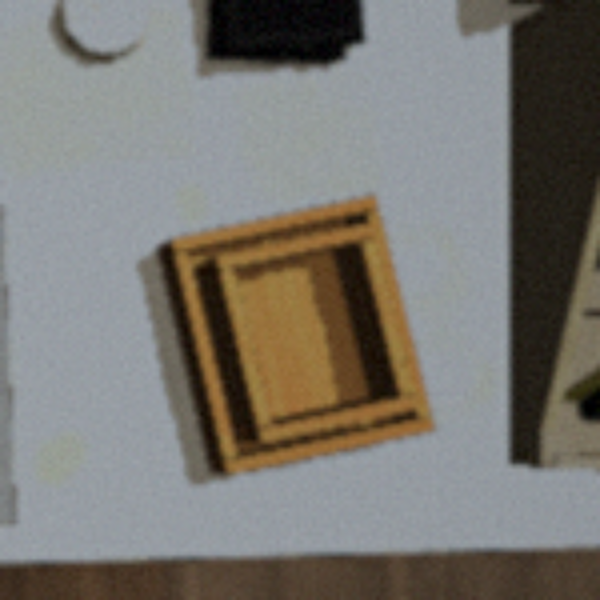

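The medium box sits centred and flat in the large one (crop centre ~(305,335), rim 72 mm, large box unmoved). Next is the small box.

```bash
python3 - <<'E'
from h import *
w=off(S,Sa,-.031); C,Ca=(.4427,-.1108),10.5; t=off(C,Ca,-.031)
servo_line(P(w,.12),rate=.25)
print("contact",servo_line(P(w,.057),rate=.08,contact_N=8),current_position())
move_gripper(0); print("gap",current_finger_gap())
servo_line(P(w,.12),rate=.1); servo_line(P(w,.30),rate=.25)
move_ptp(P(t,.30),quat(Ca)); servo_line(P(t,.17),rate=.2)
print("gap",current_finger_gap())
for cam in("top","scene"):
    c=capture(cam); cv2.imwrite(f"pics/{cam}3.png",c["image"][100:300,250:450] if cam=="top" else cv2.resize(c["image"],(800,600)))
    for n in("medium_box","small_box"):
        for s in silhouettes(cam,n)[:1]:
            p=pts(c,s["region"]); zt=np.percentile(p[:,2],97); k=p[p[:,2]>zt-.012]
            r=cv2.minAreaRect(k[:,:2].astype(np.float32)*1000); print(cam,n,round(s["conf"],2),zt.round(3),np.round(r[0],1),np.round(r[1],1),round(r[2],1))
print(current_clock())
E
python3 -c "
import cv2;cv2.imwrite('pics/top3b.png',cv2.resize(cv2.imread('pics/top3.png'),(600,600)))"
```

```text
contact False [0.5413921  0.34084767 0.057261  ]
gap 0.008368283219393638
gap 0.00761614214023673
top medium_box 0.85 0.073 [ 441.6 -105.1] [99.9 73. ] 10.0
top small_box 0.71 0.048 [440.4 -97.4] [130.1  88.9] 11.1
scene medium_box 0.55 0.073 [428.  -35.9] [ 99.4 234.6] 10.8
scene small_box 0.96 0.194 [ 443.5 -107. ] [66.1 54.8] 11.8
23.95
```

View pics/top3b.png

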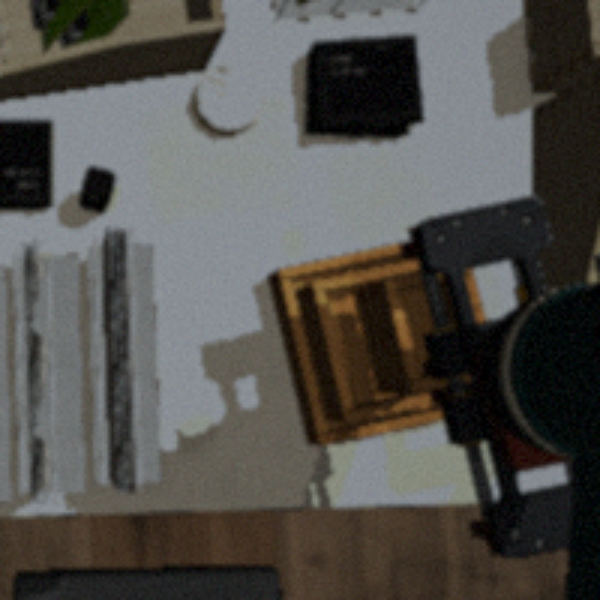

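The small box hangs over the medium one (crop ~(370,340)), about 2 mm off in y, which is well inside the 7 mm clearance. I'll trim that offset and lower it.

```bash
python3 - <<'E'
from h import *
t=off((.4427,-.1108),10.5,-.031)+[0,-.001]
servo_line(P(t,.10),rate=.15)
print("contact",servo_line(P(t,.071),rate=.04,contact_N=4),current_position(),current_force())
move_gripper(.026)
servo_line(P(t,.30),rate=.25)
move_ptp([.45,.33,.35],quat(0))
sleep(.5)
for cam in("top","scene"):
    c=capture(cam); im=c["image"]; cv2.imwrite(f"pics/{cam}4.png",cv2.resize(im[100:300,250:450],(600,600)) if cam=="top" else cv2.resize(im,(800,600)))
    for n in("large_box","medium_box","small_box","tape_roll"):
        for s in silhouettes(cam,n)[:1]:
            p=pts(c,s["region"]); zt=np.percentile(p[:,2],97); k=p[p[:,2]>zt-.012]
            r=cv2.minAreaRect(k[:,:2].astype(np.float32)*1000); print(cam,n,round(s["conf"],2),zt.round(3),np.round(r[0],1),np.round(r[1],1),round(r[2],1))
print(current_clock())
E
```

```text
contact True [ 0.41183081 -0.11729455  0.07301995] [0.42754984 0.21049759 1.59720238]
top large_box 0.74 0.048 [ 442.9 -109.8] [130.1 113.3] 10.5
top medium_box 0.95 0.091 [ 443.4 -111.5] [70.2 54.2] 10.9
top small_box 0.82 0.096 [ 443.1 -111.1] [69.2 55.3] 10.9
top tape_roll 0.75 0.021 [630.1 -17.6] [50.3 49.5] 47.1
scene large_box 0.49 0.049 [ 442.  -106.8] [129.5 111.9] 10.3
scene medium_box 0.57 0.073 [ 440.9 -105.4] [98.7 82.1] 12.5
scene small_box 0.85 0.097 [ 441.9 -109.9] [70.  60.6] 7.8
scene tape_roll 0.57 0.023 [628.3 -11.9] [43.9 48.6] 76.3
29.4333
```

View pics/top4.png

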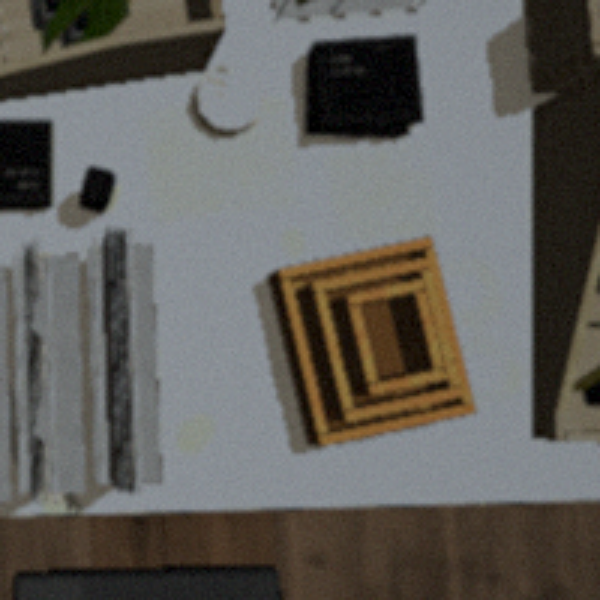

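All three boxes are nested, centred and flat (crop ~(400,345)). The rims are at about 48, 73 and 96 mm, and the bystanders haven't moved.

```bash
python3 -c "
from bench import *
print(close_job())"
```

```text
the job is handed in; nothing more can be done
None
```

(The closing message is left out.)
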